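# Lay the glued cover in the tin and set the bench timer

## Task

The small white cover has just been glued: gently lay it flat, right way up, inside the shallow steel tin and let go. Then set the curing time by turning the timer's stiff dial clockwise until its pointer (the pointed end with the white line) stands at the bold bar on the timer's rim. The light timer stands loose on its feet and would spin round with the dial, so press it down (firmly, but no harder than about 20 N) while you turn: it must stay where it stands and face the same way; leave everything else on the bench alone.

Things in the scene. Friction and masses are not known exactly. Their poses are not given: they have to be found in the camera images.
- timer_top (a point): Bench timer: loose round white drum, 116 mm diameter, 46 mm high, about 0.4 kg with its dial, on three rubber feet 46 mm from its axis. This point: on its axis on the drum's top face, 46 mm above the bench. The point's x, y axes turn with the drum; z up. Its front is the -x side. Thin ticks mark the rim; one bold black bar, 15 x 7 mm, is the time to set, at dial value 1.4 rad.
- timer_front (a point): Point on the drum's side at the front: 58 mm from the axis along the drum's -x, 25 mm above the bench; shows whether the drum has moved or spun. Drum, feet and dial are rigid: once the play is used up, a fraction of a mm more adds 10 N, so press by feel, in small slow steps; more than 35 N on the bench (weight and jolts included) ruins it.
- dial_grip (a point): Point on the drum's axis 75 mm above the bench (yaw as the drum). The dial: aluminium disc, 74 mm diameter, with an upright black bar 14 mm thick, 66 mm long, 32 mm high across its middle; grip the bar's two long faces. The pointed end, white line on top, is the pointer. The dial has 0 to 6 mm of loose up-down play on its spindle, not measured: disc face 55 to 61 mm, bar top 87 to 93 mm above the bench.
- dial (a joint): Dial angle, rad: 0 = pointer at the drum's front (-x), grows clockwise seen from above, so the bar's yaw is the drum's yaw minus this; stops at 0 and 2.8; starts at 0.1 to 0.5; to be set to 1.4. No spring back. Turning takes about 0.36 Nm; unpressed, the drum slips on the bench at 0.1 to 0.2 Nm; pressed with 12 to 20 N it holds. Sinking through the play takes about 2 N.
- tin_in (a point): Shallow round steel tin, loose, 0.7 kg, 180 mm outer diameter, 28 mm high, wall and floor 3 mm, open on top. This point: centre of its inner floor, 3 mm above the bench.
- cover_center (a point): White plastic cover, 70 g: block 60 mm long (x), 38 mm wide (y), 30 mm high, with a lower nose 20 mm longer and 18 mm high at its -x end (overall 84 mm) and a small stud on top. Lies flat on the bench. This point: centre of the block, half-way up (15 mm). Grip the block across its 38 mm width (y).
- spool: Bystander: grey spool, 60 mm diameter, 46 mm high; origin under its centre.
- can: Bystander: can, 72 mm diameter, 75 mm high; origin under its centre.
- jar: Bystander: amber jar with black lid, 54 mm diameter, 65 mm high; origin under its centre.
- screwdriver: Bystander: screwdriver lying flat.
- eraser: Bystander: cork block 60 x 24 x 16 mm; origin under its centre.
- wrench: Bystander: wrench lying flat. (All these lie on the white bench top at z = 0; beyond them, outside the work, stand fixed trays and cartons up to 70 mm high.)
Things that resemble listed ones, but are neither listed nor needed, are in the scene too. Of the things that look like the part that bears timer_top, the smaller one is meant.

How it is judged (in metres and radians):
On the way, in this order (a step that is already met when the one before it is completed fails the run):
1. the cover lies flat in the tin and is let go (horizontal distance between cover_center and tin_in below 0.05 m and height (world z) of cover_center below 0.024 m and angle between cover_center's own z axis and vertical below 0.12 rad and contact force between the fingers and cover below 0.1 N), for 0.2 s.
2. the pointer stands at the bold bar (value of joint dial between 1.26 and 1.54 rad), for 0.2 s.
At the end, for the whole second after the job is handed in: The cover lies flat (within 0.12 rad) and right way up on the tin's floor, its centre within 50 mm of the tin's centre; the dial stands at 1.4 rad within 0.14 rad; the timer stands level on the bench and neither its axis nor its front is more than 15 mm from where it was (all of step 2 and horizontal distance between cover_center and tin_in below 0.05 m and height (world z) of cover_center below 0.024 m and angle between cover_center's own z axis and vertical below 0.12 rad and distance of each of timer_front, timer_top from where it was at the start of the episode below 0.015 m and angle between timer_top's own z axis and vertical below 0.05 rad); the robot touches nothing.
It fails at once if the timer is shifted, lifted or spun: its front point or its axis 15 mm or more from the start (distance of any of timer_front, timer_top from where it was at the start of the episode above 0.015 m).
It fails at once if the timer is pressed too hard: more than 35 N on the bench, its own weight included (contact force between timer and table above 35 N).
It fails at once if the cover is dropped (let go of and falling faster than 0.6 m/s, a fall of about 2 cm) or jammed into the tin with more than 70 N ((contact force between the fingers and cover below 0.1 N and linear speed of cover above 0.6 m/s) or contact force between cover and tin above 70 N).
It fails at once if the tin is moved more than 30 mm (distance of tin_in from where it was at the start of the episode above 0.03 m).
It fails at once if a bystander is moved more than 20 mm (distance of any of spool, can, jar, screwdriver, eraser, wrench from where it was at the start of the episode above 0.02 m).
It also fails if it takes over 69 s, if anything falls off the work surface, if the arm or the gripper's body presses on something with over 40 N, if the wrist force passes 120 N, or if a joint passes its speed limit or range.

## Robot

A 6-joint arm with a two-finger parallel gripper is mounted at the origin on the work surface. World frame = base frame: x ahead of the robot, y to its left, z up, the work surface at z = 0. Lengths are in m, angles in degrees, forces in N, time in s.
With the tool pointing down it reaches from about 0.25 to 0.725 m from the base axis. Payload 9.7 kg.
Tool frame: the origin (TCP) lies on the centre line of the jaws, within the pads' length; the fingertips stand bot.nose_length ahead of it and the grasp point (between the pads) lies 11 mm behind it (bot.nose_length is the distance from the TCP to the fingertips, in m); z points along the fingers, y is the line along which they close (so a half turn about z gives the same grasp; the last joint's range is limited). The gripper opens to 85 mm and grips with 20 to 120 N. Pads are 22 mm wide; open, the fingers measure 114 mm over their backs; the gripper's body (76 mm by 85 mm) begins 54 mm behind the grasp point. The pads swing forward as they close: fully open they stand 13 mm farther back than shut.
Start: joints at [66.979, 4.979, 10.078, 95.1, 0, 90], TCP at [0.215, 0.506, 0.239] pointing down, gripper open.
Joint ranges: [-179.16, 179.16], [-48.56, 103.87], [-65.8, 70.77], [-126.05, 130.52], [-82.76, 87.17], [-180, 180]. Speed limits (degrees/s): [127.2, 127.2, 147.25, 180, 180, 180].

## Interface

Orientations are given as [roll, pitch, yaw] about the fixed x, y, z axes, in that order (R = Rz(yaw) Ry(pitch) Rx(roll)).
In Python, from workcell import bot gives the robot as it stands. The module is installed in compiled form; this text tells all that it offers.
- The arm moves only by the shell command python3 -m inch 'ROWS' [OPENING] [FORCE]. ROWS is JSON, a list of rows, each a list of 4 numbers: the shift along the world's x, y, z in cm, then the turn about the world's z in degrees. A call has exactly 8 rows; each row is the pose to reach, as a shift and turn from the pose commanded when the call began; what a row does not reach only later rows make up. A row lasts 1/8 s, in which the tool goes at most 62.5 mm and 10.7 degrees, less where a joint would pass 70% of its speed; a pose out of reach is approached as far as the arm can. A call with a gripper value outside its range is refused whole. OPENING is the finger opening in cm, from 0 to 8.54, set as the call begins (- or left out, the last holds). The fingers move at their own pace and stop on an object; FORCE is the grip in N (left out, the last holds). Time passes only in rows, so rows that repeat a pose let the fingers close, or fill a call up. It gives the time, the measured TCP pose, the force, the opening and the grip force at its end, in the units of the state.
- bot.get_obs(): the state, without advancing time (a new reading comes with each control period).
- bot.camera(name): name is "scene" or "side" or "wrist"; returns a dict with "img" (384x512x3 uint8, red, green, blue), "fovy" (degrees; the focal length in pixels is half the picture's height over the tangent of half this angle, whatever the lens; pixels are square), "cx", "cy" (the principal point, pixels), "dist" ([k1, k2, p1, p2, k3] as OpenCV has them; the pictures are not rectified), "R" (3x3) and "t" (3): a world point X has camera coordinates R X + t; the wrist camera has in their place "mount" (4x4, takes a point from camera to tool coordinates, whose origin is the TCP and whose axes are the flange's). Camera axes: x right, y down, z forward; pixel columns grow to the right and rows downward; lengths in m; the calibration is good to about 2 mm. A picture is of the moment at which its call begins: read the wrist's pose just before it. There is no depth.
- bot.job_done(): hands the job in; it is judged then, once.
Trained networks look in a picture, given as the dict that the camera call returned (one of the last four; its "shot" number tells which), for a name from the list of things; names that differ only in an ending like _2 or _b are one class to them, and where a whole thing is asked for, a point or a joint stands for the part that bears it (a point fixed in the world has none). Each returns a list of dicts, best first, with "score" (0 to 1); they miss things now and then, are a little off and sometimes report something else, mostly with a low value. They report only what shows in the picture. A call takes as long as a camera call. They do not tell look-alikes from the thing itself.
- bot.find_in(thing, picture): "point" ([column, row] in pixels, amid what is visible of it).
- bot.landmark_of(thing, picture): "point" ([column, row] in pixels: a listed point, or the origin of a listed thing).
The state is a dict: "time": time; "q": joint angles; "qd": joint speeds; "joint_efforts": joint torques, N m; "ee_pos": TCP position; "tcp_rot": TCP orientation; "wrist_force": force on the tool from outside, world axes, zero at the start; "torque": the same for the moment, N m; "opening": finger opening in m; "grasp_force": force on a finger pad.
Only numpy, scipy, OpenCV 4.12 (cv2) and the standard library are available. Lean on these libraries where they do the work, as an engineer would, in place of code of your own. Each camera call takes 0.05 s, during which the arm holds its last target. There are 200 camera calls.

## Working session

There is one attempt and no reset: what is moved stays moved. The work goes in short steps, Python scripts to look and compute and a shell command to move; the robot and the scene stay as the last step left them, time stands still between calls to the robot, and variables do not carry over. Pictures are saved under pics/ and viewed, at most 10 in all, crops included, and the job is handed in when it is done.

```bash
mkdir -p pics
cat > h.py <<'E'
import numpy as np, cv2
from workcell import bot
from scipy.spatial.transform import Rotation as Ro
def KD(c):
    h,w=c["img"].shape[:2]; f=h/2/np.tan(np.radians(c["fovy"])/2)
    return np.array([[f,0,c["cx"]],[0,f,c["cy"]],[0,0,1.]]),np.array(c["dist"],float)
def ext(c,o=None):
    if "R" in c: return np.array(c["R"]),np.array(c["t"])
    M=np.array(c["mount"]); Rt=Ro.from_euler('xyz',o["tcp_rot"],degrees=True).as_matrix()
    R=Rt@M[:3,:3]; p=Rt@M[:3,3]+np.array(o["ee_pos"]); return R.T,-R.T@p
def w2p(c,X,o=None):
    K,D=KD(c);R,t=ext(c,o); return cv2.projectPoints(np.atleast_2d(np.array(X,float)),cv2.Rodrigues(R)[0],t,K,D)[0][:,0]
def p2w(c,p,z,o=None):
    K,D=KD(c);R,t=ext(c,o); n=cv2.undistortPoints(np.array([[p]],float),K,D)[0,0]
    d=R.T@np.array([n[0],n[1],1]); C=-R.T@t; return C+d*(z-C[2])/d[2]
def save(n,img): cv2.imwrite("pics/"+n,img[:,:,::-1])
Z=dict(timer_top=.046,timer_front=.025,dial_grip=.075,tin_in=.003,cover_center=.015,spool=0,can=0,jar=0,screwdriver=0,eraser=0,wrench=0)
E
python3 - <<'E'
from h import *
o=bot.get_obs(); print(o, bot.nose_length)
ims=[]
for n in("scene","side"):
    c=bot.camera(n); ims.append(c["img"])
    for k,z in Z.items():
        for d in bot.landmark_of(k,c)[:3]:
            print(n,k,np.round(d["point"]),round(d["score"],2),np.round(p2w(c,d["point"],z),3))
save("a.png",ims[0]); save("b.png",ims[1])
E
```

```text
{'time': 0.0, 'q': array([ 6.69779059e+01,  5.01302278e+00,  1.00345648e+01,  9.50975798e+01,
       -2.12937496e-03,  8.99990500e+01]), 'qd': array([-0.10153091,  0.08080242,  0.03818642,  0.05268557, -0.04810439,
       -0.00050924]), 'joint_efforts': array([ 6.27530881e-04, -5.20391178e+01,  4.64799142e+01,  1.64874044e-02,
        4.00411045e-05,  3.14685920e-06]), 'ee_pos': array([0.21502822, 0.50600581, 0.23856559]), 'tcp_rot': array([-1.79923962e+02,  2.12811233e-03,  1.56978859e+02]), 'wrist_force': array([ 0.01033291,  0.18490982, -0.43339799]), 'torque': array([ 0.07508455, -0.02114422,  0.04285822]), 'grasp_force': 0.0, 'opening': 0.0852049476090431} 0.008
scene timer_top [329. 163.] 0.94 [0.284 0.207 0.046]
scene timer_top [352. 202.] 0.74 [0.498 0.25  0.046]
scene timer_front [333. 186.] 0.89 [0.383 0.209 0.025]
scene timer_front [349. 198.] 0.64 [0.449 0.252 0.025]
scene dial_grip [356. 198.] 0.87 [0.516 0.254 0.075]
scene dial_grip [331. 154.] 0.57 [0.268 0.211 0.075]
scene tin_in [187. 206.] 0.94 [ 0.472 -0.246  0.003]
scene cover_center [257. 217.] 0.84 [ 0.534 -0.02
[... 382 characters left out ...]
. 159.] 0.97 [0.526 0.265 0.046]
side timer_top [174. 175.] 0.67 [0.314 0.219 0.046]
side timer_front [199. 176.] 0.87 [0.397 0.226 0.025]
side timer_front [216. 170.] 0.7 [0.462 0.243 0.025]
side dial_grip [174. 161.] 0.95 [0.326 0.263 0.075]
side dial_grip [231. 152.] 0.69 [0.522 0.265 0.075]
side tin_in [266. 265.] 0.88 [ 0.468 -0.252  0.003]
side cover_center [261. 212.] 0.86 [ 0.528 -0.037  0.015]
side spool [292. 183.] 0.87 [0.687 0.113 0.   ]
side can [330. 214.] 0.88 [ 0.725 -0.097  0.   ]
side jar [214. 208.] 0.88 [0.406 0.051 0.   ]
side jar [309. 199.] 0.42 [0.7   0.001 0.   ]
side screwdriver [217. 146.] 0.49 [ 0.522  0.479 -0.   ]
side eraser [309. 198.] 0.49 [0.702 0.007 0.   ]
```

View pics/a.png

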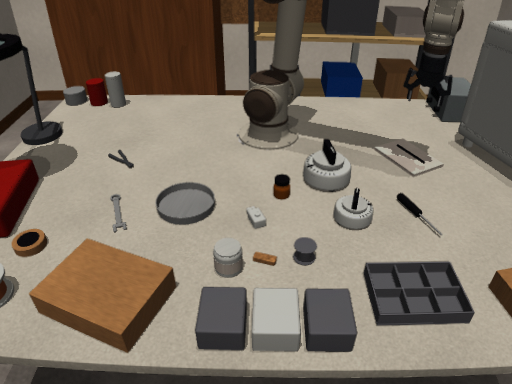

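View pics/b.png

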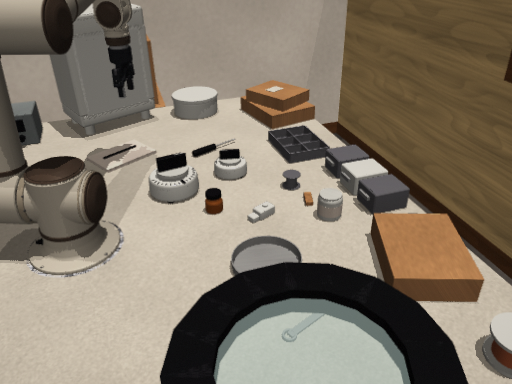

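The small timer (scene pixel 354,208; side 231,165) is the one meant: the other drum (scene 328,165; side 174,180) is clearly larger. The cover is at scene (257,217) and the tin at (186,203). I'll confirm with a wrist close-up.

```bash
python3 -m inch '[[3.5,-3,1,0],[7,-6,2,0],[10.5,-9,3,0],[14,-12,4,0],[17.5,-15,5,0],[21,-18,6,0],[24.5,-21,6,0],[24.5,-21,6,0]]'
python3 - <<'E'
from h import *
o=bot.get_obs(); c=bot.camera("wrist"); print(o["ee_pos"],o["tcp_rot"],np.round(c["mount"],3))
for k in ("timer_top","timer_front","dial_grip","cover_center"):
    for d in bot.landmark_of(k,c)[:3]: print(k,np.round(d["point"]),round(d["score"],2),np.round(p2w(c,d["point"],Z[k],o),4))
save("c.png",c["img"])
E
```

```text
time: 2.2
ee_pos: [0.4619, 0.2943, 0.2989]
tcp_rot: [-180.0, 0.0, 156.8]
wrist_force: [-0.7, 0.2, 0.1]
opening: 0.0851
grasp_force: 0.0
[0.46193334 0.29431718 0.29893016] [-1.79972074e+02  6.19169583e-03  1.56766079e+02] [[ 0.001 -0.963 -0.268  0.068]
 [ 1.     0.001  0.001 -0.001]
 [-0.001 -0.268  0.963 -0.135]
 [ 0.     0.     0.     1.   ]]
timer_top [114.  63.] 0.73 [0.2999 0.1904 0.046 ]
timer_top [246. 212.] 0.69 [0.5141 0.2532 0.046 ]
timer_front [170. 129.] 0.94 [0.3883 0.2085 0.025 ]
timer_front [225. 167.] 0.92 [0.4566 0.2498 0.025 ]
dial_grip [245. 220.] 0.79 [0.5128 0.2539 0.075 ]
dial_grip [101.  60.] 0.71 [0.2995 0.1891 0.075 ]
cover_center [ 72. 187.] 0.69 [0.403  0.0539 0.015 ]
cover_center [ 70. 292.] 0.56 [ 0.5347 -0.0327  0.015 ]
```

View pics/c.png

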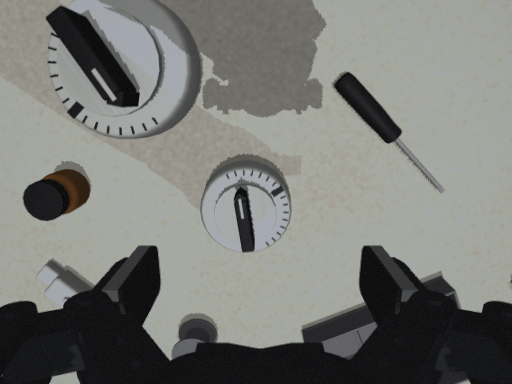

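Small timer at wrist (246,212), its bold bar at (278,191), pointer at (241,190), so the dial is roughly 0.3 rad. The large look-alike is at the upper left (130,60). The cover is at (70,290), partly hidden; I'll go and look at it from close by.

```bash
python3 -m inch '[[0,-4.5,-1,0],[1,-9,-2,0],[1,-13.5,-3,0],[2,-18,-4,0],[2,-22.5,-5,0],[2,-27,-5,0],[2,-31,-5,0],[2,-31,-5,0]]'
python3 - <<'E'
from h import *
o=bot.get_obs(); c=bot.camera("wrist"); print(o["ee_pos"],o["tcp_rot"])
for k in ("cover_center","tin_in"):
    for d in bot.landmark_of(k,c)[:3]: print(k,np.round(d["point"]),round(d["score"],2),np.round(p2w(c,d["point"],Z[k],o),4))
im=c["img"]; save("d.png",im)
E
```

```text
time: 3.45
ee_pos: [0.4798, -0.015, 0.2495]
tcp_rot: [-180.0, 0.0, 156.9]
wrist_force: [-1.2, 0.1, -0.2]
opening: 0.0854
grasp_force: 0.0
[ 0.47979777 -0.01495497  0.24948995] [-1.79996816e+02  2.72151160e-02  1.56878001e+02]
cover_center [262. 216.] 0.92 [ 0.5387 -0.037   0.015 ]
tin_in [ 78. 231.] 0.94 [ 0.4716 -0.2533  0.003 ]
tin_in [266. 215.] 0.23 [ 0.5425 -0.0338  0.003 ]
```

View pics/d.png

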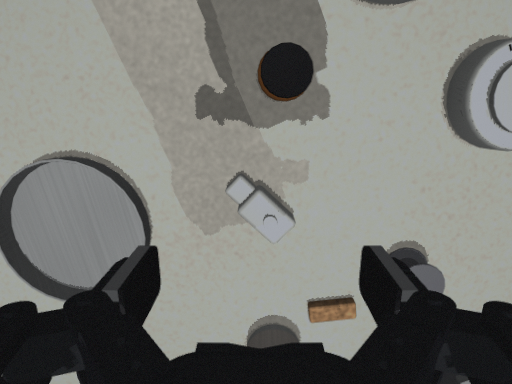

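The cover shows at (265,213), nose to the upper left at (240,188), stud up: so it's right way up. Tin centre at (78,225). Next the yaw and grasp pose.

Run:
```python
from h import *
from scipy.optimize import minimize
o=bot.get_obs(); c=bot.camera("wrist"); im=c["img"].astype(int)
s=im[160:255,215:305]; print([p2w(c,p,.03,o)[:2].round(4) for p in [(240,213),(262,189),(295,219),(275,243)]])
m=((s.max(2)-s.min(2)<8)&(s.mean(2)>120)).astype(np.uint8)
m=cv2.morphologyEx(m,cv2.MORPH_OPEN,np.ones((3,3)))
n,l,st,ce=cv2.connectedComponentsWithStats(m); i=1+st[1:,4].argmax(); m=(l==i).astype(np.uint8); print(st[i])
def sil(v):
    x,y,a=v; R=Ro.from_euler('z',a).as_matrix(); out=np.zeros(m.shape,np.uint8)
    for lo,hi,h,w in((-.030,.030,.03,.019),(-.054,-.03,.018,.012)):
        P=np.array([[X,Y,zz] for X in(lo,hi) for Y in(-w,w) for zz in(0,h)])@R.T+[x,y,0]
        cv2.fillConvexPoly(out,cv2.convexHull(np.round((w2p(c,P,o)-[215,160])).astype(np.int32)),1)
    return out
f=lambda v:float((sil(v)!=m).sum())
best=min((minimize(f,[.539,-.037,a],method='Nelder-Mead',options=dict(initial_simplex=[[.539+d,-.037+e,a+g] for d,e,g in((0,0,0),(.004,0,0),(0,.004,0),(0,0,.15))])) for a in np.radians(range(-180,180,15))),key=lambda r:r.fun)
print(best.x,np.degrees(best.x[2]),best.fun,m.sum())
big=c["img"][140:270,190:330].copy(); cs,_=cv2.findContours(sil(best.x),0,2)
cv2.drawContours(big,[k+[25,20] for k in cs],-1,(255,0,0),1)
save("e.png",cv2.resize(big,None,fx=4,fy=4,interpolation=0))
```

```text
[array([ 0.5207, -0.0537]), array([ 0.5048, -0.0206]), array([ 5.51e-01, -1.00e-04]), array([ 0.5691, -0.0316])]
[ 21  32  49  39 598]
[ 0.63678692 -0.09447965 -4.52279498] -259.1370636925462 598.0 598
```

View pics/e.png

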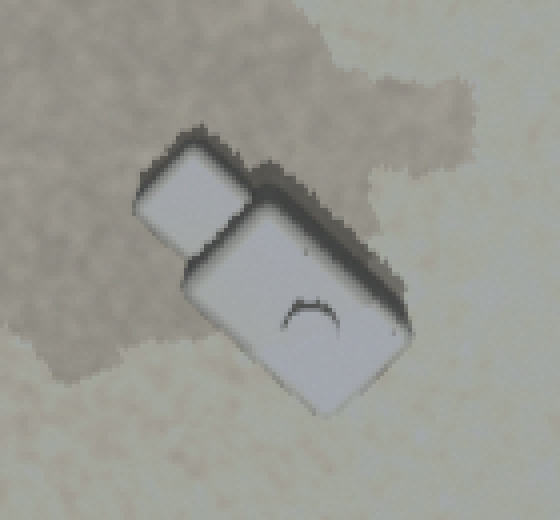

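Run:
```python
from h import *
o=bot.get_obs(); c=bot.camera("wrist")
P=np.array([p2w(c,p,.03,o)[:2] for p in [(235.7,211.2),(256.3,187.5),(292.7,223.7),(271.2,244.2)]])
print(P.round(4),P.mean(0)); 
for i in range(4): d=P[(i+1)%4]-P[i]; print(np.linalg.norm(d).round(4),np.degrees(np.arctan2(d[1],d[0])).round(1))
print(p2w(c,(268,217),.034,o), o["ee_pos"],o["q"])
```

```text
[[ 0.5169 -0.0571]
 [ 0.5008 -0.0255]
 [ 0.5552 -0.0043]
 [ 0.5688 -0.0359]] [ 0.53541377 -0.03072185]
0.0355 117.0
0.0583 21.3
0.0344 -66.6
0.0561 -157.8
[ 0.53570431 -0.02631372  0.034     ] [ 0.48005733 -0.01270459  0.24935747] [-1.52177626e+00 -4.33216766e+00  1.84979095e+00  9.61733231e+01
  1.00778380e-02  2.14137913e+01]
```

```bash
python3 -m inch '[[2,-0.5,-2,10],[4,-1,-5,20],[5.6,-1.8,-8,30],[5.6,-1.8,-11,40],[5.6,-1.8,-14,45],[5.6,-1.8,-16.5,45],[5.6,-1.8,-18,45],[5.6,-1.8,-18,45]]' 7.5 30
python3 - <<'E'
from h import *
o=bot.get_obs(); c=bot.camera("wrist"); print(o["ee_pos"],o["tcp_rot"],o["q"])
for d in bot.landmark_of("cover_center",c)[:2]: print(np.round(d["point"]),d["score"],p2w(c,d["point"],.015,o))
im=c["img"].copy()
a=np.radians(22);R=Ro.from_euler('z',a).as_matrix()
P=np.array([[X,Y,.03] for X,Y in((-.03,-.019),(.03,-.019),(.03,.019),(-.03,.019))])@R.T+[.536,-.032,0]
cv2.polylines(im,[np.round(w2p(c,P,o)).astype(np.int32)],True,(255,0,0))
save("f.png",im)
E
```

```text
time: 4.7
ee_pos: [0.5356, -0.0312, 0.0686]
tcp_rot: [180.0, -0.1, -158.0]
wrist_force: [0.1, 0.2, 0.2]
opening: 0.0747
grasp_force: 0.0
[ 0.53563623 -0.03119595  0.06856255] [ 1.79962246e+02 -7.94608236e-02 -1.57975919e+02] [-3.33323869e+00  3.39738706e+00 -1.04927918e+01  7.61977950e+01
  8.66967215e-05 -2.53572940e+01]
[255. 222.] 0.87 [ 0.53820781 -0.03313298  0.015     ]
```

View pics/f.png

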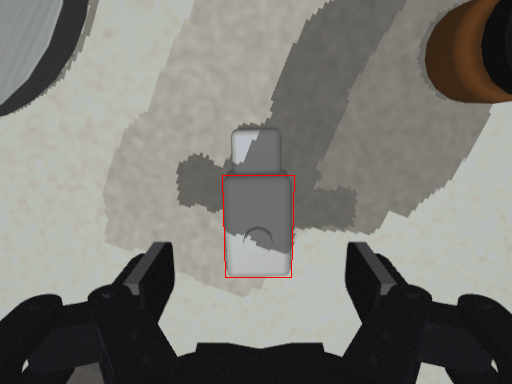

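The predicted outline in red, at (223–293, 175–277), matches the block and the fingers straddle it. Descend and grip.

```bash
python3 -m inch '[[0,0,-2,0],[0,0,-3.5,0],[0,0,-4.6,0],[0,0,-5.2,0],[0,0,-5.5,0],[0,0,-5.6,0],[0,0,-5.6,0],[0,0,-5.6,0]]'
python3 -m inch '[[0,0,0,0],[0,0,0,0],[0,0,0,0],[0,0,0,0],[0,0,0,0],[0,0,0,0],[0,0,0,0],[0,0,0,0]]' 2.5 30
```

```text
time: 5.8
ee_pos: [0.5363, -0.0318, 0.0136]
tcp_rot: [-180.0, 0.0, -158.0]
wrist_force: [0.7, 0.2, -0.1]
opening: 0.075
grasp_force: 0.0
time: 6.8
ee_pos: [0.5363, -0.0318, 0.0135]
tcp_rot: [-180.0, 0.0, -158.0]
wrist_force: [0.6, 0.9, 4.9]
opening: 0.0379
grasp_force: 31.1
```

```bash
python3 -m inch '[[0,0,2,0],[0,0,5,0],[-0.6,-2,7,0],[-2,-7,7,0],[-3.5,-12,7,0],[-5,-17,7,0],[-6.4,-21.5,7,0],[-6.6,-21.9,7,0]]'
python3 - <<'E'
from h import *
o=bot.get_obs(); c=bot.camera("wrist"); print(o["ee_pos"],o["opening"],o["grasp_force"],o["wrist_force"])
for d in bot.landmark_of("tin_in",c)[:2]: print(np.round(d["point"]),d["score"],p2w(c,d["point"],.003,o))
c=bot.camera("side")
for k in ("tin_in","cover_center"):
  for d in bot.landmark_of(k,c)[:2]: print(k,np.round(d["point"]),d["score"],p2w(c,d["point"],.003 if k=="tin_in" else .084,o))
E
```

```text
time: 7.8
ee_pos: [0.4687, -0.253, 0.0825]
tcp_rot: [180.0, -0.1, -158.2]
wrist_force: [-0.5, 0.7, -1.1]
opening: 0.0376
grasp_force: 30.5
[ 0.46870127 -0.25298348  0.08245698] 0.03762801557430297 30.450661182403564 [-0.45356772  0.68449765 -1.10941547]
tin_in [268. 263.] 0.92 [ 0.47413284 -0.24631564  0.003     ]
tin_in [292. 184.] 0.64 [0.68397231 0.10428479 0.003     ]
cover_center [266. 238.] 0.58 [ 0.46905067 -0.24827995  0.084     ]
```

```bash
python3 -m inch '[[0,0,-2,0],[0,0,-3.5,0],[0,0,-4.7,0],[0,0,-5.5,0],[0,0,-6,0],[0,0,-6.3,0],[0,0,-6.5,0],[0,0,-6.5,0]]'
python3 -m inch '[[0,0,0,0],[0,0,-0.1,0],[0,0,-0.1,0],[0,0,-0.2,0],[0,0,-0.2,0],[0,0,-0.2,0],[0,0,-0.2,0],[0,0,-0.2,0]]'
```

```text
time: 9.05
ee_pos: [0.4701, -0.2509, 0.0184]
tcp_rot: [-180.0, 0.0, -158.0]
wrist_force: [0.7, 0.6, -1.1]
opening: 0.0375
grasp_force: 30.5
time: 10.05
ee_pos: [0.4702, -0.2508, 0.0165]
tcp_rot: [-180.0, 0.0, -158.0]
wrist_force: [-1.5, 1.7, 5.6]
opening: 0.0374
grasp_force: 31.0
```

Contact with the floor (5.6 N). Release, rise, and look.

```bash
python3 -m inch '[[0,0,0,0],[0,0,0,0],[0,0,0,0],[0,0,0,0],[0,0,0,0],[0,0,0,0],[0,0,0.5,0],[0,0,1,0]]' 6.5
python3 -m inch '[[0,0,2,0],[0,0,5,0],[0,0,9,0],[0,0,13,0],[0,0,16,0],[0,0,16,0],[0,0,16,0],[0,0,16,0]]'
python3 - <<'E'
from h import *
o=bot.get_obs(); c=bot.camera("wrist"); print(o["ee_pos"],o["q"])
for k in ("tin_in","cover_center"):
  for d in bot.landmark_of(k,c)[:1]: print(k,np.round(d["point"]),d["score"],p2w(c,d["point"],Z[k]+.003*(k!="tin_in"),o))
save("g.png",c["img"])
E
```

```text
time: 11.05
ee_pos: [0.4702, -0.2508, 0.0268]
tcp_rot: [-180.0, 0.0, -158.0]
wrist_force: [0.3, 0.1, -0.8]
opening: 0.065
grasp_force: 0.0
time: 12.05
ee_pos: [0.4697, -0.2506, 0.1851]
tcp_rot: [179.9, -0.1, -158.0]
wrist_force: [0.8, -0.0, 0.0]
opening: 0.065
grasp_force: 0.0
[ 0.46965706 -0.25057132  0.18510086] [-2.80799033e+01  1.87242909e+00  8.15531430e-01  8.90498394e+01
 -1.72757839e-03 -5.00591087e+01]
cover_center [258. 179.] 0.9 [ 0.47154757 -0.25056246  0.018     ]
```

View pics/g.png

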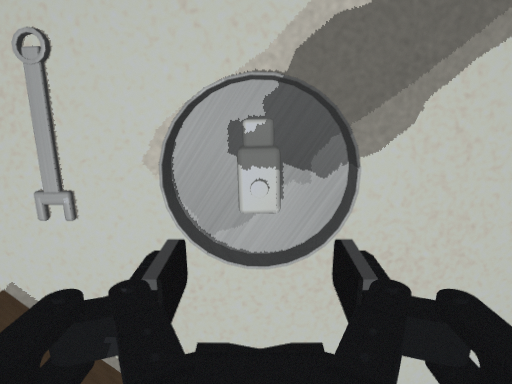

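The cover lies flat, stud up, in the tin: block at (259,185), tin centre about (260,172). Now the timer.

```bash
python3 -m inch '[[0.4,4,1,-5],[0.8,10,1.5,-10],[1.2,16,1.5,-15],[2,22,1.5,-20],[2.6,28,1.5,-26],[3.2,34,1.5,-32],[3.8,40,1.5,-36],[4.4,46,1.5,-36]]' 8.5
python3 -m inch '[[0,2.5,0,0],[0,4.4,0,0],[0,4.4,0,0],[0,4.4,0,0],[0,4.4,0,0],[0,4.4,0,0],[0,4.4,0,0],[0,4.4,0,0]]'
python3 - <<'E'
from h import *
o=bot.get_obs(); c=bot.camera("wrist"); print(o["ee_pos"],o["tcp_rot"],o["q"])
for k in ("timer_top","timer_front","dial_grip"):
  for d in bot.landmark_of(k,c)[:2]: print(k,np.round(d["point"],1),d["score"],p2w(c,d["point"],Z[k],o))
save("i.png",c["img"]); save("h.png",cv2.resize(c["img"][90:290,130:396],None,fx=3,fy=3,interpolation=cv2.INTER_CUBIC))
E
```

```text
time: 13.2
ee_pos: [0.5139, 0.2112, 0.2011]
tcp_rot: [-180.0, 0.0, 165.9]
wrist_force: [1.8, -1.0, 0.7]
opening: 0.085
grasp_force: 0.0
time: 14.2
ee_pos: [0.5141, 0.2531, 0.2013]
tcp_rot: [180.0, 0.0, 166.0]
wrist_force: [-0.3, -0.3, 0.1]
opening: 0.0851
grasp_force: 0.0
[0.51410957 0.25305416 0.20132137] [1.79997390e+02 1.89696443e-03 1.65966046e+02] [2.62068861e+01 7.52103312e+00 8.63016443e+00 9.11059970e+01
 7.67167014e-04 4.02408401e+01]
timer_top [257.4 174.4] 0.66 [0.50916361 0.25207318 0.046     ]
timer_front [174.6  46.3] 0.84 [0.38651896 0.20896667 0.025     ]
timer_front [242.1 112.3] 0.7 [0.45479748 0.25136848 0.025     ]
dial_grip [260.4 185.6] 0.95 [0.51248928 0.25386394 0.075     ]
```

View pics/h.png

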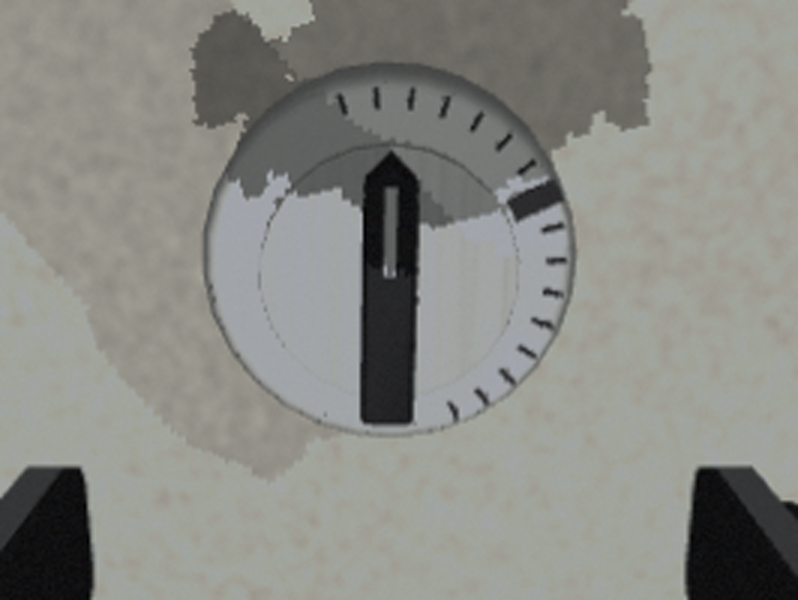

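The pointer is at crop (391,153), tail (387,422); bold bar at (536,200); drum rim spans columns 205–574. Now the axis and angles.

Run:
```python
from h import *
o=bot.get_obs(); c=bot.camera("wrist")
W=lambda u,v,z:p2w(c,(130+(u+.5)/3-.5,90+(v+.5)/3-.5),z,o)[:2]
rim=np.array([W(*p,.046) for p in((205,250),(574,250),(390,436),(258,382),(525,382))],np.float32)
A=np.c_[2*rim,np.ones(5)]; s=np.linalg.lstsq(A,(rim**2).sum(1),rcond=None)[0]; ctr=s[:2]; print("axis",ctr,"r",np.sqrt(s[2]+ctr@ctr))
for z in(.087,.090,.093):
    t,b=W(391,153,z),W(387,422,z); d=t-b; print("bar",z,t,b,(t+b)/2,np.linalg.norm(d),np.degrees(np.arctan2(d[1],d[0])))
l=W(391,188,.09)-W(390,276,.09); print("line",np.degrees(np.arctan2(l[1],l[0])))
g=W(536,200,.046); print("bold",g,np.linalg.norm(g-ctr),np.degrees(np.arctan2(*(g-ctr)[::-1])))
for u,v in((343,104),(377,98),(411,98),(446,106)):
    e=W(u,v,.046)-ctr; print(np.degrees(np.arctan2(e[1],e[0]))%360)
f=W(453,412,.046)-ctr; print("last",np.degrees(np.arctan2(*f[::-1])))
```

```text
axis [0.51276694 0.2534862 ] r 0.054371622663469836
bar 0.087 [0.47627874 0.26264898] [0.54462067 0.24462594] [0.5104497  0.25363746] 0.07067849640667688 165.22640055940437
bar 0.09 [0.47593496 0.262727  ] [0.54345584 0.2449205 ] [0.5096954  0.25382375] 0.06982936729449626 165.2264005594044
bar 0.093 [0.47559118 0.26280503] [0.542291   0.24521505] [0.50894109 0.25401004] 0.06898023818231583 165.2264005594044
line 165.434089650238
bold [0.50421287 0.29906092] 0.046370540543545356 100.63035703692285
182.0501897095528
170.50507418317102
159.1711620526537
147.19986626664542
last 8.662622555548976
```

Drum axis is (0.513,0.2535) and ticks are 0.2 rad apart. The dial is at about 0.28 rad, so about 64° clockwise is needed. Tool yaw already matches the bar. Pre-close to 3 cm and descend.

```bash
python3 -m inch '[[-0.2,0.05,-2,-0.7],[-0.2,0.05,-4,-0.7],[-0.2,0.05,-6,-0.7],[-0.2,0.05,-8,-0.7],[-0.2,0.05,-9,-0.7],[-0.2,0.05,-9,-0.7],[-0.2,0.05,-9,-0.7],[-0.2,0.05,-9,-0.7]]' 3 30
python3 - <<'E'
from h import *
o=bot.get_obs(); c=bot.camera("wrist"); print(o["ee_pos"],o["wrist_force"],o["torque"])
for k in ("timer_top","timer_front","dial_grip"):
  for d in bot.landmark_of(k,c)[:1]: print(k,np.round(d["point"],1),d["score"],p2w(c,d["point"],Z[k],o))
save("j.png",c["img"])
E
```

```text
time: 15.45
ee_pos: [0.5124, 0.2539, 0.1121]
tcp_rot: [180.0, 0.1, 165.3]
wrist_force: [0.2, -0.3, -0.7]
opening: 0.0299
grasp_force: 0.0
[0.51244988 0.2538728  0.1121469 ] [ 0.23695757 -0.30195758 -0.73126042] [-0.02329002  0.03263059  0.0218309 ]
timer_top [256.5 215.6] 0.56 [0.51433786 0.25107725 0.046     ]
timer_front [231.  119.4] 0.76 [0.45374888 0.24987735 0.025     ]
dial_grip [258.8 229.2] 0.65 [0.51244307 0.25308266 0.075     ]
```

View pics/j.png

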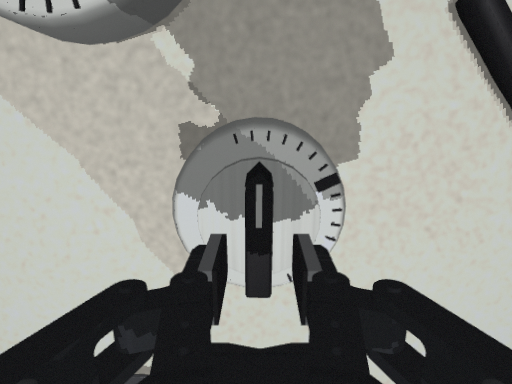

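Fingers at (212,280) and (308,280) straddle the black bar (259,230) centrally and parallel. Descend and grip.

```bash
python3 -m inch '[[0,0,-0.8,0],[0,0,-1.6,0],[0,0,-2.3,0],[0,0,-2.9,0],[0,0,-3.3,0],[0,0,-3.6,0],[0,0,-3.7,0],[0,0,-3.7,0]]'
python3 -m inch '[[0,0,0,0],[0,0,0,0],[0,0,0,0],[0,0,0,0],[0,0,0,0],[0,0,0,0],[0,0,0,0],[0,0,0,0]]' 1 80
```

```text
time: 16.65
ee_pos: [0.5121, 0.2538, 0.0744]
tcp_rot: [180.0, 0.0, 165.3]
wrist_force: [0.2, -0.2, -0.3]
opening: 0.0302
grasp_force: 0.0
time: 17.65
ee_pos: [0.5122, 0.2537, 0.0743]
tcp_rot: [180.0, 0.0, 165.3]
wrist_force: [1.5, -0.4, 1.9]
opening: 0.0129
grasp_force: 78.7
```

```bash
python3 -m inch '[[0,0,-0.01,0],[0,0,-0.02,0],[0,0,-0.03,0],[0,0,-0.04,0],[0,0,-0.05,0],[0,0,-0.06,0],[0,0,-0.06,0],[0,0,-0.06,0]]' | sed -n '2p;4p'
```

```text
ee_pos: [0.5122, 0.2537, 0.0737]
wrist_force: [2.3, 0.2, 1.8]
```

```bash
python3 -m inch '[[0,0,-0.01,0],[0,0,-0.02,0],[0,0,-0.03,0],[0,0,-0.04,0],[0,0,-0.05,0],[0,0,-0.06,0],[0,0,-0.06,0],[0,0,-0.06,0]]' | sed -n '2p;4p'
```

```text
ee_pos: [0.5121, 0.2537, 0.0731]
wrist_force: [2.9, 0.3, 2.4]
```

```bash
python3 -m inch '[[0,0,-0.01,0],[0,0,-0.02,0],[0,0,-0.03,0],[0,0,-0.04,0],[0,0,-0.05,0],[0,0,-0.06,0],[0,0,-0.06,0],[0,0,-0.06,0]]' | sed -n '2p;4p'
```

```text
ee_pos: [0.512, 0.2537, 0.0724]
wrist_force: [1.5, 0.6, 1.1]
```

```bash
python3 -m inch '[[0,0,-0.01,0],[0,0,-0.02,0],[0,0,-0.03,0],[0,0,-0.04,0],[0,0,-0.05,0],[0,0,-0.06,0],[0,0,-0.06,0],[0,0,-0.06,0]]' | sed -n '2p;4p'
```

```text
ee_pos: [0.5121, 0.2537, 0.0722]
wrist_force: [1.4, -0.4, 5.2]
```

Bottomed out. Now small steps.

```bash
python3 -m inch '[[0,0,-0.01,0],[0,0,-0.02,0],[0,0,-0.03,0],[0,0,-0.03,0],[0,0,-0.03,0],[0,0,-0.03,0],[0,0,-0.03,0],[0,0,-0.03,0]]' | sed -n '2p;4p'
```

```text
ee_pos: [0.5121, 0.2537, 0.0722]
wrist_force: [-0.4, -0.9, 8.1]
```

```bash
python3 -m inch '[[0,0,-0.01,0],[0,0,-0.02,0],[0,0,-0.03,0],[0,0,-0.04,0],[0,0,-0.05,0],[0,0,-0.06,0],[0,0,-0.06,0],[0,0,-0.06,0]]' | sed -n '2p;4p'
```

```text
ee_pos: [0.5121, 0.2537, 0.0721]
wrist_force: [-1.6, -1.0, 11.0]
```

```bash
python3 -m inch '[[0,0,-0.01,0],[0,0,-0.02,0],[0,0,-0.03,0],[0,0,-0.04,0],[0,0,-0.05,0],[0,0,-0.05,0],[0,0,-0.05,0],[0,0,-0.05,0]]'; python3 -c "
from h import *
o=bot.get_obs();print(o['wrist_force'],o['torque'],o['opening'])"
```

```text
time: 24.65
ee_pos: [0.5122, 0.2537, 0.0721]
tcp_rot: [180.0, 0.1, 165.3]
wrist_force: [-2.2, -1.4, 14.6]
opening: 0.0122
grasp_force: 80.7
[-2.19670668 -1.36978895 14.55992039] [-0.39730809  0.55758897 -0.0194928 ] 0.012244543848621434
```

```bash
python3 -m inch '[[0,0,0,-2],[0,0,0,-4],[0,0,0,-6],[0,0,0,-8],[0,0,0,-10],[0,0,0,-12],[0,0,0,-12],[0,0,0,-12]]'; python3 -c "
from h import *
o=bot.get_obs();print(o['wrist_force'],o['torque'],o['opening'])"
```

```text
time: 25.65
ee_pos: [0.5123, 0.254, 0.0721]
tcp_rot: [179.9, 0.0, 153.3]
wrist_force: [-2.3, -0.7, 14.5]
opening: 0.0122
grasp_force: 80.7
[-2.28753294 -0.68295545 14.46571982] [-0.15087523  0.37976499  0.26525123] 0.012232109454229834
```

```bash
cat > chk.py <<'E'
from h import *
o=bot.get_obs(); c=bot.camera("wrist"); print(o["tcp_rot"][2],o["wrist_force"],o["torque"])
for d in bot.landmark_of("timer_front",c)[:2]: print("w",np.round(d["point"],1),round(d["score"],2),p2w(c,d["point"],.025,o))
g=c["img"].mean(2); ctr=np.array([.513,.2535])
# dark marks along a ring on the drum's top face
a=np.radians(np.arange(60,200,.5)); 
pr=[cv2.remap(g.astype(np.float32),w2p(c,[[ctr[0]+r*np.cos(t),ctr[1]+r*np.sin(t),.046] for t in a],o).astype(np.float32)[None],None,1)[0] for r in(.042,.044,.046,.048,.050)]
p=np.mean(pr,0); m=p<.6*cv2.blur(p[None],(81,1),borderType=cv2.BORDER_REFLECT)[0]
n,l,st,ce=cv2.connectedComponentsWithStats(m[None].astype(np.uint8))
print("dark arcs deg (centre,width):",[(60+.5*ce[i][0].round(1),st[i,2]*.5) for i in range(1,n)])
E
python3 chk.py
```

```text
153.30870247755053 [-2.28753294 -0.68295545 14.46571982] [-0.15087523  0.37976499  0.26525123]
w [62.5 48.6] 0.88 [0.38270494 0.20572688 0.025     ]
w [206.9 133.5] 0.79 [0.45424429 0.25107781 0.025     ]
dark arcs deg (centre,width): [(np.float64(77.75), np.float64(1.0)), (np.float64(101.25), np.float64(9.0)), (np.float64(124.5), np.float64(0.5)), (np.float64(136.25), np.float64(1.0)), (np.float64(148.0), np.float64(0.5)), (np.float64(159.75), np.float64(1.0)), (np.float64(171.25), np.float64(1.0)), (np.float64(182.75), np.float64(1.0))]
```

The drum stays put (bold bar at 101.3°, as before). Continue; about 51.5° remains.

```bash
python3 -m inch '[[0,0,0,-2],[0,0,0,-4],[0,0,0,-6],[0,0,0,-8],[0,0,0,-10],[0,0,0,-12],[0,0,0,-14],[0,0,0,-16]]'; python3 chk.py
```

```text
time: 26.75
ee_pos: [0.5125, 0.2543, 0.0721]
tcp_rot: [179.9, 0.0, 137.3]
wrist_force: [-0.1, 1.0, 13.0]
opening: 0.0124
grasp_force: 80.5
137.26115164277053 [-0.09880621  0.95220901 13.02674811] [0.1455857  0.09360011 0.33446947]
w [ 31.4 114.7] 0.92 [0.38412347 0.20518556 0.025     ]
w [183.  151.5] 0.73 [0.4540368  0.25100214 0.025     ]
dark arcs deg (centre,width): [(np.float64(66.25), np.float64(1.0)), (np.float64(77.75), np.float64(1.0)), (np.float64(101.0), np.float64(8.5)), (np.float64(136.5), np.float64(0.5)), (np.float64(148.0), np.float64(0.5)), (np.float64(159.75), np.float64(1.0)), (np.float64(171.25), np.float64(1.0))]
```

Force drifted to 13 N; add 0.2 mm down while turning on.

```bash
python3 -m inch '[[0,0,-0.01,0],[0,0,-0.02,-2],[0,0,-0.02,-4],[0,0,-0.02,-6],[0,0,-0.02,-8],[0,0,-0.02,-10],[0,0,-0.02,-12],[0,0,-0.02,-14]]'; python3 chk.py
```

```text
time: 27.85
ee_pos: [0.5128, 0.2545, 0.0721]
tcp_rot: [179.8, -0.0, 123.3]
wrist_force: [0.3, 1.8, 13.2]
opening: 0.0121
grasp_force: 80.5
123.26588850182297 [ 0.27612038  1.77761025 13.16826015] [ 0.32697301 -0.09381571  0.35258843]
w [166.4 174.2] 0.83 [0.45396631 0.2493406  0.025     ]
w [ 14.7 170.6] 0.56 [0.38065069 0.20394984 0.025     ]
dark arcs deg (centre,width): [(np.float64(66.0), np.float64(1.5)), (np.float64(101.25), np.float64(9.0)), (np.float64(125.0), np.float64(0.5)), (np.float64(136.5), np.float64(0.5)), (np.float64(148.0), np.float64(0.5)), (np.float64(159.75), np.float64(1.0)), (np.float64(171.25), np.float64(1.0))]
```

```bash
python3 -m inch '[[0,0,-0.01,-2],[0,0,-0.02,-5],[0,0,-0.02,-8],[0,0,-0.02,-11],[0,0,-0.02,-14],[0,0,-0.02,-17],[0,0,-0.02,-20],[0,0,-0.02,-21.5]]'; python3 chk.py
```

```text
time: 28.95
ee_pos: [0.5132, 0.2547, 0.0721]
tcp_rot: [179.8, -0.1, 101.8]
wrist_force: [1.6, 1.8, 12.8]
opening: 0.0123
grasp_force: 80.5
101.7560307826814 [ 1.64090683  1.78661496 12.84497719] [ 0.45953141 -0.47389343  0.40122465]
w [155.7 207.8] 0.85 [0.45335418 0.25060359 0.025     ]
w [ 28.7 257.6] 0.64 [0.38104964 0.20308613 0.025     ]
dark arcs deg (centre,width): [(np.float64(101.5), np.float64(8.5)), (np.float64(125.0), np.float64(0.5)), (np.float64(136.75), np.float64(1.0)), (np.float64(148.25), np.float64(1.0)), (np.float64(160.25), np.float64(1.0)), (np.float64(171.5), np.float64(0.5))]
```

```bash
python3 -m inch '[[0,0,0,0],[0,0,0,0],[0,0,0,0],[0,0,0,0],[0,0,0,0],[0,0,0.2,0],[0,0,0.6,0],[0,0,1.2,0]]' 3 30
python3 -m inch '[[0,0,2,0],[0,0,4,0],[0,0,6,0],[0,0,8,0],[0,0,10,0],[0,0,11.5,0],[0,0,11.5,0],[0,0,11.5,0]]' 
python3 chk.py
python3 - <<'E'
from h import *
c=bot.camera("wrist"); save("k.png",c["img"])
E
```

```text
time: 30.05
ee_pos: [0.5121, 0.2537, 0.0825]
tcp_rot: [-180.0, -0.0, 101.8]
wrist_force: [-0.8, 0.5, -0.4]
opening: 0.0298
grasp_force: 0.0
time: 31.05
ee_pos: [0.5119, 0.2536, 0.1963]
tcp_rot: [-179.9, 0.0, 101.8]
wrist_force: [-0.1, -0.0, -0.7]
opening: 0.03
grasp_force: 0.0
101.77912525621637 [-0.11952822 -0.01747269 -0.6610761 ] [ 0.00454611  0.02182647 -0.06016895]
w [116.3 194.6] 0.86 [0.3819486  0.20675386 0.025     ]
w [199.5 164.3] 0.7 [0.45515999 0.25180097 0.025     ]
dark arcs deg (centre,width): [(np.float64(77.5), np.float64(0.5)), (np.float64(101.25), np.float64(8.0))]
```

View pics/k.png

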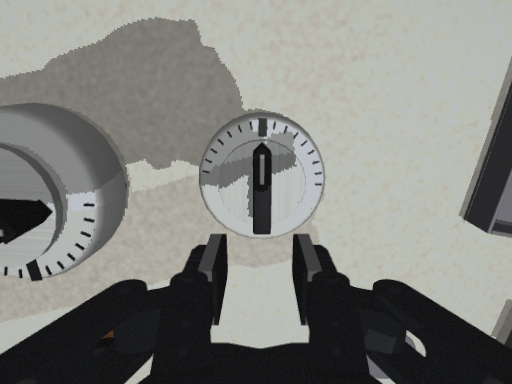

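The pointer (262,148) stands right at the bold bar (262,127), the drum hasn't moved, and the gripper is clear. I'm handing the job in.

```bash
python3 -c "
from workcell import bot
print(bot.job_done())"
```

```text
the job is handed in; nothing more can be done
None
```

The cover lies flat and right way up in the tin, the dial points at the bold bar, the timer hasn't moved, and I handed the job in at about 31 s; no verdict was returned.

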